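Clamp the heatsink on a board under test

TASK

Get the board in the test fixture ready for power: set the black finned heatsink down on the metal chip lid, inside the four black corner guides, swing the blue clamp arm over it as far as its stop, then turn the knurled brass thumbscrew clockwise until its foot seats on the heatsink and you feel the resistance rise. Stop there: the heatsink must stay clamped snugly when you let go, but overtightening cracks the chip. Leave the jar, the bottle and the screwdriver where they are.

Things in the scene. Friction and masses are not known exactly. Their poses are not given: they have to be found in the camera images.
- heatsink: black finned heatsink, 40 x 40 x 22 mm, about 60 g, square, lying loose on the bench; origin at the centre of its underside, z up, x and y along its sides. It may be set on the chip in any quarter turn.
- fixture: fixed test fixture: aluminium base with a green board. Origin on the bench under the chip's middle, z up. Steel chip lid 35 mm square, top at z = 23.5 mm; round it four black corner guides, 43 mm apart inside (1.5 mm play each side of the heatsink), tops at 32 mm, sloped lead-in. The clamp post stands 75 mm off along +x. Heatsink sides lie along the fixture's x and y.
- clamp_arm: blue bar 22 mm wide, z = 60 to 72 mm, on a pivot post; origin on the bench under the post's axis. The bar runs along its own -x to a round end, centre 113 mm out. Shut, its axes are parallel to the fixture's and a steel pin stops it, thumbscrew over the chip. It starts open 1.1 to 1.35 rad anticlockwise seen from above: shut it clockwise. Stiff pivot (0.08 N m), stays where left.
- thumbscrew_knob (a point): point on the axis of the brass thumbscrew, 75 mm from the post, 100 mm over the bench, fixed to the arm. Round knob 28 mm wide, 22 mm tall, underside at first 89 to 95 mm over the bench. Clockwise lowers it 3 mm per rad. From its unknown start it turns freely (0.02 N m) for 0.9 to 2.75 rad, then its 23 mm foot meets the heatsink's top (45.5 mm over the bench).
- clamp_tip (a point): centre of the round end of the blue arm (mid-thickness, 66 mm over the bench, end radius 11 mm), where it can be straddled or pushed. Once the foot touches the heatsink, each further rad of the thumbscrew adds roughly 90 N and 0.25 N m; a held knob reads 0.02 to 0.03 N m free and 0.04 to 0.1 N m snug. Let go, it eases back to about 10 N and holds. Over 80 N the chip cracks.
- flux_jar: small round flux jar, 48 mm across, 35 mm tall, loose on the bench, not to be disturbed; origin at the centre of its underside.
- driver_red: small screwdriver with a red handle, 132 x 14 x 13 mm, lying loose on the bench, not to be disturbed; origin under its middle.
- ipa_dispenser: solvent dispenser bottle, 59 x 58 mm, 113 mm tall, standing loose on the bench, not to be disturbed; origin at the centre of its underside.

How it is judged:
On the way, in this order (a step that is already met when the one before it is completed fails the run):
1. the heatsink lies flat on the chip between the corner guides (horizontal distance between heatsink and fixture below 0.004 m and z of heatsink in the frame of fixture between 0.0215 and 0.0255 m and angle between heatsink's own z axis and vertical below 0.05 rad), for 0.3 s.
2. the clamp arm is swung over the heatsink, against its stop (all of step 1 and angle between the x axis of clamp_arm and the x axis of fixture, either way round below 0.07 rad and x of clamp_tip in the frame of fixture below -0.03 m), for 0.2 s.
At the end, for the whole second after the job is handed in: The heatsink lies flat on the chip (within 4 mm of its middle, 2 mm of its height, 3 degrees), the arm is closed over it within 0.07 rad of its stop, and the thumbscrew's foot, let go, still presses the heatsink with 4 to 80 N (all of step 2 and contact force between heatsink and clamp_arm between 4 and 80 N); the robot touches nothing.
It fails at once if the clamp presses the heatsink with more than 80 N (contact force between heatsink and clamp_arm above 80 N).
It fails at once if the flux jar is moved more than 30 mm (distance of flux_jar from where it was at the start of the episode above 0.03 m).
It fails at once if the red screwdriver is moved more than 30 mm (distance of driver_red from where it was at the start of the episode above 0.03 m).
It fails at once if the solvent bottle is moved more than 30 mm (distance of ipa_dispenser from where it was at the start of the episode above 0.03 m).
It also fails if it takes over 72 s, if anything falls off the work surface, if the arm or the gripper's body presses on something with over 40 N, if the wrist force passes 120 N, or if a joint passes its speed limit or range.

ROBOT

A 6-joint arm with a two-finger parallel gripper is mounted at the origin on a cart in front of the work surface, level with it; the furniture and walls round the work are solid. World frame = base frame: x ahead of the robot, y to its left, z up, the work surface at z = 0. Lengths are in m, angles in rad, forces in N, time in s.
With the tool pointing down it reaches from about 0.4 to 0.925 m from the base axis. Payload 3.4 kg.
Tool frame: the origin (TCP) lies on the centre line of the jaws, within the pads' length; the fingertips stand 17 mm ahead of it and the grasp point (between the pads) lies 2 mm behind it; z points along the fingers, y is the line along which they close (so a half turn about z gives the same grasp; the last joint's range is limited). The gripper opens to 85 mm and grips with 20 to 120 N. Pads are 22 mm wide; open, the fingers measure 114 mm over their backs; the gripper's body (76 mm by 85 mm) begins 54 mm behind the grasp point. The pads swing forward as they close: fully open they stand 13 mm farther back than shut.
Start: joints at [1.036, 0.307, 1.506, -0, 1.328, -0.073], TCP at [0.256, 0.515, 0.248] pointing down, gripper open.
Joint ranges: [-3.12, 3.12], [-1.05, 2.28], [0.14, 2.33], [-1.42, 4.57], [0.1, 2.73], [-2.68, 2.68]. Speed limits (rad/s): [2.57, 2.57, 3.14, 3.14, 3.14, 3.14].

INTERFACE

Orientations are given as a unit quaternion [w, x, y, z].
In Python, from plant import arm gives the robot as it stands.
- The arm moves only by the tool jog_arm, never from a script. Its argument "targets" is a list of rows, each an object of numbers: "fingers": the finger opening in cm, from 0 to 8.54; "tx", "ty", "tz": the shift along the tool's x, y, z in cm; "ax", "ay", "az": the turn, a rotation vector about the tool's x, y, z in degrees. In form: [{"fingers": .., "tx": .., "ty": .., "tz": .., "ax": .., "ay": .., "az": ..}, ...]. A call has 1 to 12 rows; each row is the pose to reach, as a shift and turn from the pose commanded when the call began, along the tool's axes at that moment; what a row does not reach only later rows make up. A row lasts 1/8 s, in which the tool goes at most 62.5 mm and 10.7 degrees, less where a joint would pass 70% of its speed; a pose out of reach is approached as far as the arm can. A call with a gripper value outside its range is refused whole. The fingers move at their own pace and stop on an object; "squeeze" is the grip in N (left out, the last holds). Time passes only in rows, so rows that repeat a pose let the fingers close. It gives the time, the measured TCP pose, the force, the opening and the grip force at its end, in the units of the state.
- arm.get_state(): the state, without advancing time (a new reading comes with each control period).
- arm.capture(name): name is "scene" or "top" or "wrist"; returns (picture, depth): 480x640x3 uint8, red, green, blue; 480x640 float32, m along the optical axis (not along the pixel's ray), 0 where there is no reading.
- arm.get_calibration(name): a dict with "fovy" (degrees; the focal length in pixels is half the picture's height over the tangent of half this angle, whatever the lens; pixels are square), "cx", "cy" (the principal point, pixels), "origin" and "attitude" of the camera in the world; the wrist camera has in their place "tool_from_camera" (4x4, takes a point from camera to tool coordinates, whose origin is the TCP and whose axes are the flange's). Camera axes: x right, y up, looking along -z (the intrinsics and any distortion apply to the point x, -y, -z); pixel columns grow to the right and rows downward; lengths in m; the calibration is good to about 2 mm. A picture is of the moment at which its call begins: read the wrist's pose just before it. get_calibration takes no time and is no camera call.
- arm.job_done(): hands the job in; it is judged then, once.
The state is a dict: "t": time; "joint_pos": joint angles; "joint_vel": joint speeds; "effort": joint torques, N m; "position": TCP position; "orientation": TCP orientation; "ft_force": force on the tool from outside, world axes, zero at the start; "ft_torque": the same for the moment, N m; "width": opening from 0.0 (shut) to 1.0 (fully open); "gripper_force": force on a finger pad.
Only numpy, scipy, OpenCV 4.12 (cv2) and the standard library are available. Lean on these libraries where they do the work, as an engineer would, in place of code of your own. Each camera call takes 0.05 s, during which the arm holds its last target. There are 200 camera calls.

## Working session

There is one attempt and no reset: what is moved stays moved. The work goes in short steps, Python scripts to look and compute and a tool call to move; the robot and the scene stay as the last step left them, time stands still between calls to the robot, and variables do not carry over. Pictures are saved under pics/ and viewed, at most 10 in all, crops included, and the job is handed in when it is done.

Besides the shell and the picture viewer there is one more tool, called after "Call:" by a JSON object that holds its "name" and its "arguments", one argument or row to a line. jog_arm: Moves the arm, as the interface text tells. Its arguments: {"type":"object","properties":{"targets":{"type":"array","items":{"type":"object","properties":{"fingers":{"type":"number"},"tx":{"type":"number"},"ty":{"type":"number"},"tz":{"type":"number"},"ax":{"type":"number"},"ay":{"type":"number"},"az":{"type":"number"}}}},"squeeze":{"type":"number"}},"required":["targets"]}

```bash
mkdir -p pics; ls
cat > h.py <<'E'
import numpy as np, cv2
from scipy.spatial.transform import Rotation as R
from plant import arm
def q2m(q): return R.from_quat([q[1],q[2],q[3],q[0]]).as_matrix()
def cam(name,st=None):
    c=arm.get_calibration(name); f=240/np.tan(np.radians(c['fovy'])/2)
    if name=='wrist':
        T=np.array(c['tool_from_camera']); Rt=q2m(st['orientation'])
        return f,c['cx'],c['cy'],Rt@T[:3,3]+np.array(st['position']),Rt@T[:3,:3]
    a=np.array(c['attitude'],float); M=q2m(a) if a.size==4 else a.reshape(3,3)
    return f,c['cx'],c['cy'],np.array(c['origin']),M
def ray(C,u,v,z):
    f,cx,cy,o,M=C; d=M@np.array([(u-cx)/f,-(v-cy)/f,-1]); return o+d*(z-o[2])/d[2]
def pts(C,depth):
    f,cx,cy,o,M=C; v,u=np.mgrid[:480,:640]
    return np.stack([(u-cx)/f*depth,-(v-cy)/f*depth,-depth],-1)@M.T+o
def look(name):
    st=arm.get_state(); im,d=arm.capture(name); return im,d,cam(name,st),st
def save(im,fn): cv2.imwrite('pics/'+fn,im[...,::-1])
E
python3 - <<'E'
from h import *
for n in('scene','top'):
    im,d,C,s=look(n); save(im,n+'0.png'); print(n,C, arm.get_calibration(n)); np.save(n+'0.npy',d)
print(s)
E
```

```text
pics
scene (np.float64(595.0677401314388), 322.08451718527107, 238.5803532283163, array([0.07449993, 0.96160372, 0.57797926]), array([[-0.90659092,  0.17281405, -0.38500418],
       [-0.42168402, -0.40684562,  0.81034513],
       [-0.01659824,  0.89700164,  0.44171547]])) {'fovy': 43.92996132333176, 'cx': 322.08451718527107, 'cy': 238.5803532283163, 'origin': array([0.07449993, 0.96160372, 0.57797926]), 'attitude': array([-0.17908024, -0.12097442,  0.51430288,  0.82993253])}
top (np.float64(477.5245689845453), 306.0256034549146, 240.77560010554424, array([0.31490001, 0.07607377, 0.95777615]), array([[-0.14818336,  0.96398917, -0.22083155],
       [-0.98894674, -0.14559198,  0.02805922],
       [-0.00510252,  0.22254855,  0.97490826]])) {'fovy': 53.36746756752197, 'cx': 306.0256034549146, 'cy': 240.77560010554424, 'origin': array([0.31490001, 0.07607377, 0.95777615]), 'attitude': array([-0.64829255, -0.0750006 ,  0.08319124,  0.75310749])}
{'t': 0.05, 'joint_pos': array([ 1.03552214e+00,  3.07563993e-01,  1.50763726e+00, -2.30492162e-05,
        1.32841929e+00, -7.35147794e-02]), 'joint_vel': array([ 1.37592446e-03,  1.26530713e-03, -3.22894060e-03,  4.65270522e-05,
       -1.51295535e-04, -1.27664551e-04]), 'effort': array([ 4.95701115e-04, -4.58922029e+01, -2.52864271e+01, -1.21357175e-04,
        5.63564376e-03,  5.75917042e-06]), 'position': array([0.25587984, 0.51420032, 0.2473998 ]), 'orientation': array([-2.93224141e-04,  2.28831150e-01,  9.73465601e-01, -9.70684230e-04]), 'ft_force': array([-0.03466327, -0.52870443, -0.21146376]), 'ft_torque': array([ 0.02466317,  0.00968839, -0.01413796]), 'gripper_force': 0.0, 'width': 0.9989356307228412}
```

View pics/top0.png

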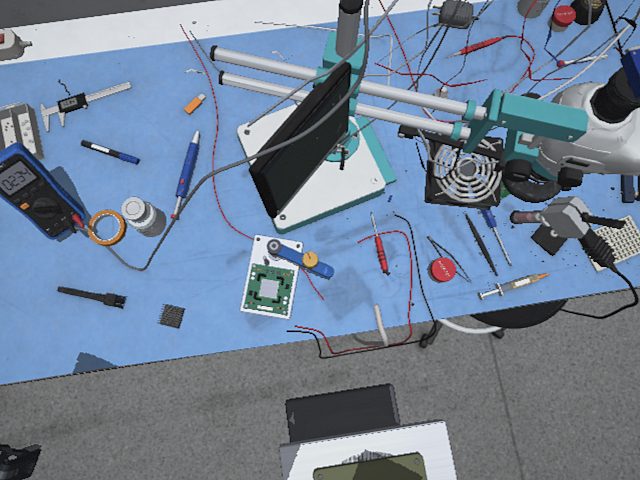

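View pics/scene0.png

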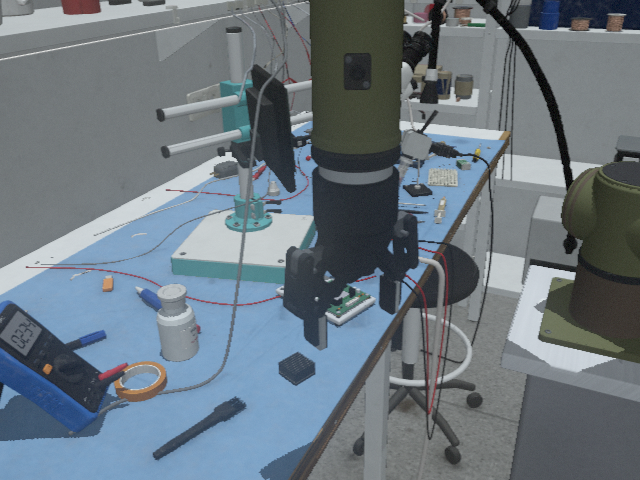

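The top view shows the heatsink at (172,316), the chip lid at (269,289), the blue arm from its pivot at (274,246) to its tip at (327,270), and the brass knob at (310,260). The bottle is at (140,215), the red jar at (442,269) and the red driver at (380,245). The scene view shows the heatsink loose at (297,368).

Run:
```python
from h import *
im=cv2.imread('pics/top0.png')[...,::-1]; d=np.load('top0.npy'); C=cam('top'); P=pts(C,d)
hsv=cv2.cvtColor(im,cv2.COLOR_RGB2HSV)
def rect(mask,box,z,n):
    x0,y0,x1,y1=box; m=np.zeros((480,640),np.uint8); m[y0:y1,x0:x1]=mask[y0:y1,x0:x1]
    c=max(cv2.findContours(m,0,1)[0],key=cv2.contourArea)
    w=np.array([ray(C,*p[0],z)[:2] for p in c],np.float32)
    r=cv2.minAreaRect(w*1000); print(n,np.round(r[0],1),np.round(r[1],1),round(r[2],1),'depthz',np.round(np.median(P[...,2][m>0]),4))
rect((hsv[...,2]<85).astype(np.uint8),(150,295,195,335),0.022,'hs')
rect(((hsv[...,1]<60)&(hsv[...,2]>120)).astype(np.uint8),(255,275,282,302),0.0235,'lid')
rect(((hsv[...,0]>35)&(hsv[...,0]<90)&(hsv[...,1]>70)).astype(np.uint8),(235,255,305,325),0.015,'board')
rect(((hsv[...,0]>12)&(hsv[...,0]<30)&(hsv[...,1]>110)).astype(np.uint8),(295,245,325,275),0.114,'knob')
rect(((hsv[...,0]>95)&(hsv[...,0]<125)&(hsv[...,1]>140)).astype(np.uint8),(262,235,340,285),0.072,'arm')
for n,u,v,z in [('pivot',274,246,.075),('tip',330,272,.072),('bottle',135,206,.11),('jar',442,268,.035),('driver',380,245,.01)]: print(n,ray(C,u,v,z).round(3),P[v,u].round(3))
big=cv2.resize(im[200:340,140:350],None,fx=3.8,fy=3.8,interpolation=2); save(big,'crop.png')
```

```text
hs [417.2 329.1] [38.7 37.3] 68.8 depthz 0.0058
lid [443.  135.9] [35.7 35.5] 71.9 depthz 0.0241
board [443.9 135.8] [85.  90.3] 72.2 depthz 0.0209
knob [470.9  49.8] [25.2 27.4] 81.4 depthz 0.112
arm [491.7  80.8] [55.2 20.8] 55.7 depthz 0.0724
pivot [0.514 0.112 0.075] [0.512 0.112 0.081]
tip [0.449 0.015 0.072] [0.45  0.015 0.072]
bottle [0.62  0.356 0.11 ] [0.62  0.355 0.11 ]
jar [ 0.43  -0.205  0.035] [ 0.43  -0.205  0.036]
driver [ 0.498 -0.098  0.01 ] [ 0.498 -0.098  0.013]
```

View pics/crop.png

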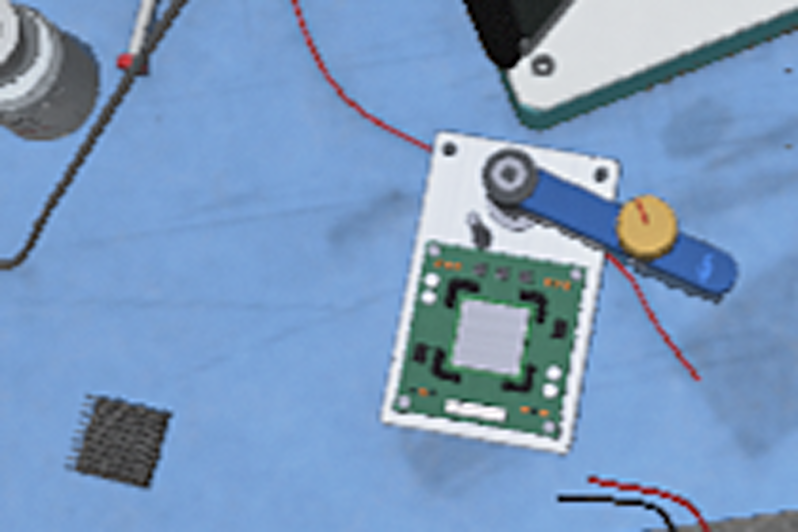

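The crop shows the lid at (490,335) between its four guides, the pivot at (510,175), the knob at (648,225) and the pin-fin heatsink at (123,442). I'll move above the heatsink now.

Call:
{"name": "jog_arm", "arguments": {
  "targets": [
    {"tx": -5, "ty": -2, "tz": 0, "fingers": 8.5},
    {"tx": -10, "ty": -4, "tz": 2},
    {"tx": -15, "ty": -6, "tz": 4},
    {"tx": -20, "ty": -8, "tz": 6},
    {"tx": -22.6, "ty": -9.4, "tz": 7.5, "az": -5},
    {"tx": -22.6, "ty": -9.4, "tz": 7.5, "az": -5},
    {"tx": -22.6, "ty": -9.4, "tz": 7.5, "az": -5}
  ]
}}

```text
invalid input
```

Run:
```python
from h import *
im,d,C,s=look('wrist'); save(im,'w1.png'); np.save('w1.npy',d)
print(s['t'],s['position'],s['orientation'],C, arm.get_calibration('wrist')['tool_from_camera'])
P=pts(C,d); 
m=((P[...,2]>0.012)&(P[...,2]<0.03)&(np.hypot(P[...,0]-.417,P[...,1]-.329)<.045)).astype(np.uint8)
q=P[m>0]; r=cv2.minAreaRect((q[:,:2]*1000).astype(np.float32)); print(m.sum(),r,np.percentile(q[:,2],[50,95]))
```

```text
0.1 [0.25589852 0.51425174 0.24750212] [-2.76713791e-04  2.28841620e-01  9.73463249e-01 -8.59330201e-04] (np.float64(379.4802189170643), 315.76355009198704, 242.78276326701715, array([0.18511637, 0.55178033, 0.37282975]), array([[ 0.4462539 , -0.85070251, -0.27778174],
       [ 0.89490432,  0.42354276,  0.14056236],
       [-0.00192431, -0.31131458,  0.95030497]])) [[-8.00690010e-04  9.50261613e-01  3.11451803e-01  8.01072843e-02]
 [ 9.99999672e-01  7.22091417e-04  3.67678054e-04  1.83625934e-03]
 [ 1.24493667e-04  3.11451995e-01 -9.50261879e-01 -1.25319489e-01]
 [ 0.00000000e+00  0.00000000e+00  0.00000000e+00  1.00000000e+00]]
1175 ((420.0057678222656, 336.685546875), (40.281044006347656, 39.711238861083984), 68.37223815917969) [0.01963848 0.02188111]
```

View pics/w1.png

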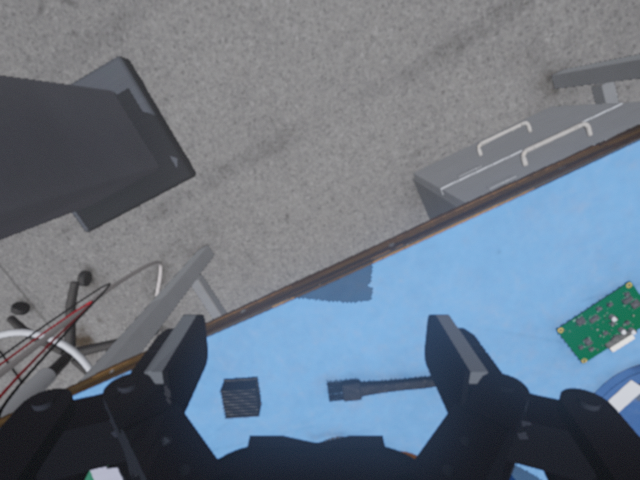

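The wrist view from the start pose shows the heatsink at (241,398), with a brush clear of it at (390,387). The jog was refused, so I'll retry with every field filled in.

Call:
{"name": "jog_arm", "arguments": {
  "targets": [
    {"fingers": 8.5, "tx": -5, "ty": -2, "tz": 0, "ax": 0, "ay": 0, "az": 0},
    {"fingers": 8.5, "tx": -10, "ty": -4, "tz": 2, "ax": 0, "ay": 0, "az": 0},
    {"fingers": 8.5, "tx": -15, "ty": -6, "tz": 4, "ax": 0, "ay": 0, "az": 0},
    {"fingers": 8.5, "tx": -20, "ty": -8, "tz": 6, "ax": 0, "ay": 0, "az": -3},
    {"fingers": 8.5, "tx": -22.6, "ty": -9, "tz": 7.5, "ax": 0, "ay": 0, "az": -5},
    {"fingers": 8.5, "tx": -22.6, "ty": -9, "tz": 7.5, "ax": 0, "ay": 0, "az": -5},
    {"fingers": 8.5, "tx": -22.6, "ty": -9, "tz": 7.5, "ax": 0, "ay": 0, "az": -5}
  ]
}}

```text
t: 1.02
position: [0.4182, 0.3339, 0.1734]
orientation: [-0.0, 0.187, 0.982, 0.0]
ft_force: [-0.3, 0.3, 0.3]
width: 0.996
gripper_force: 0.0
```

```bash
cat >> h.py <<'E'
def blob(P,c,z0,z1,rad):
    m=(P[...,2]>z0)&(P[...,2]<z1)&(np.hypot(P[...,0]-c[0],P[...,1]-c[1])<rad)
    q=P[m]; r=cv2.minAreaRect((q[:,:2]*1000).astype(np.float32)); return m,r
def totool(s,p): return q2m(s['orientation']).T@(np.array(p)-s['position'])*100
E
python3 - <<'E'
from h import *
im,d,C,s=look('wrist'); save(im,'w2.png')
Rm=q2m(s['orientation']); print(s['t'],s['position'],'tool y angle',np.degrees(np.arctan2(Rm[1,1],Rm[0,1])),Rm[:,2])
P=pts(C,d)
m,r=blob(P,(.418,.333),.015,.03,.045); print(m.sum(),r,np.median(P[m][:,2]))
print(totool(s,[r[0][0]/1e3,r[0][1]/1e3,.03]))
v,u=np.nonzero(m); print(u.min(),u.max(),v.min(),v.max())
E
```

```text
1.025 [0.41818816 0.33390274 0.17342521] tool y angle 68.49674924437738 [-4.61560119e-04  4.38528017e-04 -9.99999797e-01]
1839 ((420.6361083984375, 336.49273681640625), (39.827545166015625, 38.2845344543457), 67.81398010253906) 0.020197874053026754
[-0.14128383  0.32727815 14.34251823]
292 344 205 254
```

View pics/w2.png

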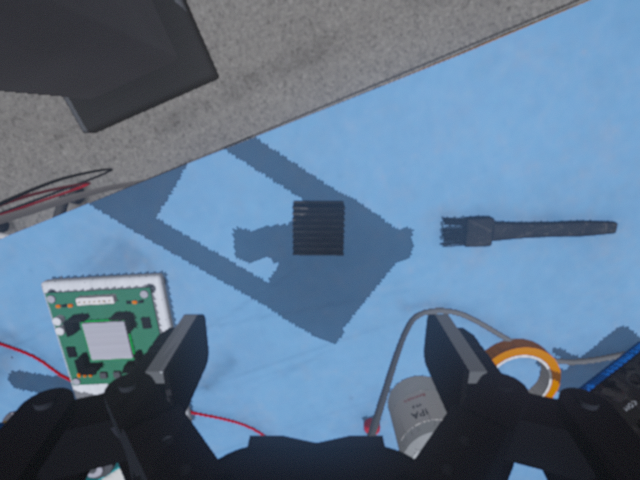

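The heatsink is centred at (318,229) with its fins along tool x, so closing along y presses on flat faces. I'll descend and grip.

Call:
{"name": "jog_arm", "arguments": {
  "targets": [
    {"fingers": 8.5, "tx": -0.1, "ty": 0.25, "tz": 5, "ax": 0, "ay": 0, "az": 0.6},
    {"fingers": 8.5, "tx": -0.1, "ty": 0.25, "tz": 9, "ax": 0, "ay": 0, "az": 0.6},
    {"fingers": 8.5, "tx": -0.1, "ty": 0.25, "tz": 12, "ax": 0, "ay": 0, "az": 0.6},
    {"fingers": 8.5, "tx": -0.1, "ty": 0.25, "tz": 14.7, "ax": 0, "ay": 0, "az": 0.6},
    {"fingers": 8.5, "tx": -0.1, "ty": 0.25, "tz": 14.7, "ax": 0, "ay": 0, "az": 0.6},
    {"fingers": 3.0, "tx": -0.1, "ty": 0.25, "tz": 14.7, "ax": 0, "ay": 0, "az": 0.6},
    {"fingers": 3.0, "tx": -0.1, "ty": 0.25, "tz": 14.7, "ax": 0, "ay": 0, "az": 0.6},
    {"fingers": 3.0, "tx": -0.1, "ty": 0.25, "tz": 14.7, "ax": 0, "ay": 0, "az": 0.6},
    {"fingers": 3.0, "tx": -0.1, "ty": 0.25, "tz": 14.7, "ax": 0, "ay": 0, "az": 0.6},
    {"fingers": 3.0, "tx": -0.1, "ty": 0.25, "tz": 14.7, "ax": 0, "ay": 0, "az": 0.6}
  ],
  "squeeze": 30
}}

```text
t: 2.33
position: [0.4211, 0.3362, 0.0278]
orientation: [0.001, 0.191, 0.981, 0.001]
ft_force: [-1.2, -0.1, 6.4]
width: 0.453
gripper_force: 30.6
```

Call:
{"name": "jog_arm", "arguments": {
  "targets": [
    {"fingers": 3.0, "tx": 0, "ty": 0, "tz": -4, "ax": 0, "ay": 0, "az": 0},
    {"fingers": 3.0, "tx": 0, "ty": 0, "tz": -8, "ax": 0, "ay": 0, "az": 0},
    {"fingers": 3.0, "tx": -2, "ty": -4, "tz": -10, "ax": 0, "ay": 0, "az": -1},
    {"fingers": 3.0, "tx": -4.5, "ty": -9, "tz": -10, "ax": 0, "ay": 0, "az": -2},
    {"fingers": 3.0, "tx": -7, "ty": -13, "tz": -10, "ax": 0, "ay": 0, "az": -3},
    {"fingers": 3.0, "tx": -9.5, "ty": -17.7, "tz": -10, "ax": 0, "ay": 0, "az": -4},
    {"fingers": 3.0, "tx": -9.5, "ty": -17.7, "tz": -10, "ax": 0, "ay": 0, "az": -4},
    {"fingers": 3.0, "tx": -9.5, "ty": -17.7, "tz": -10, "ax": 0, "ay": 0, "az": -4}
  ]
}}

```text
t: 3.32
position: [0.442, 0.1357, 0.1266]
orientation: [0.0, 0.158, 0.987, 0.0]
ft_force: [0.2, 0.4, -0.7]
width: 0.462
gripper_force: 31.1
```

Run:
```python
from h import *
im,d,C,s=look('wrist'); save(im,'w3.png'); np.save('w3.npy',d); np.save('w3i.npy',im)
Rm=q2m(s['orientation']); print(s['t'],s['position'],'tool y angle',np.degrees(np.arctan2(Rm[1,1],Rm[0,1])),Rm[:,2],s['width'])
```

```text
3.325 [0.44197241 0.13566339 0.12658993] tool y angle 71.84016077110562 [ 4.91654440e-04  6.34011674e-04 -9.99999678e-01] 0.4623685428348191
```

View pics/w3.png

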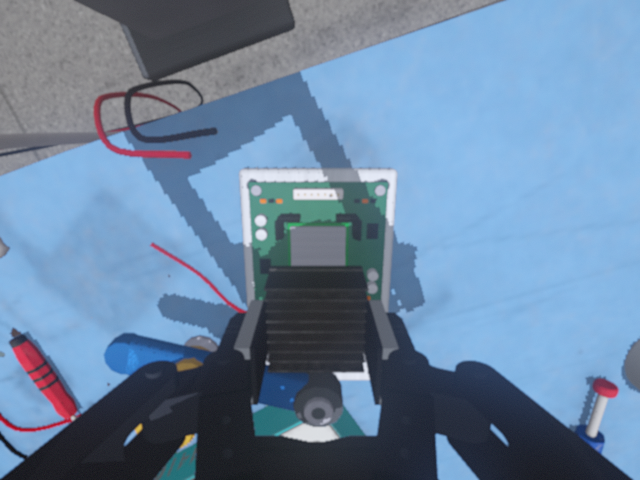

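The heatsink is held level at (316,320). The lid is half visible below it at (318,245), and the guides are at (285,222) and (350,222).

Run:
```python
from h import *
d=np.load('w3.npy'); im=np.load('w3i.npy'); s=arm.get_state(); C=cam('wrist',s); P=pts(C,d); Rm=q2m(s['orientation'])
T=(P-s['position'])@Rm*1000   # tool frame, mm
# held heatsink
m=(abs(T[...,0])<30)&(abs(T[...,1])<21)&(d>0); 
for v in range(255,385,10): print(v,T[v,316].round(1),im[v,316])
hsv=cv2.cvtColor(im,cv2.COLOR_RGB2HSV)
ml=((hsv[...,1]<60)&(hsv[...,2]>75)).astype(np.uint8); ml[:,:280]=0; ml[:,356:]=0; ml[:218]=0; ml[264:]=0
ml=cv2.morphologyEx(ml,cv2.MORPH_OPEN,np.ones((5,5)))
c=max(cv2.findContours(ml,0,1)[0],key=cv2.contourArea); print(cv2.boundingRect(c),cv2.minAreaRect(c))
q=np.array([totool(s,ray(C,*p[0],.0235))*10 for p in c])
for y0 in range(230,262,8):
    r=np.nonzero(ml[y0])[0]; print(y0,[ (totool(s,ray(C,u,y0,.0235))*10).round(1)[:2] for u in (r.min()-.5,r.max()+.5)])
for u in range(295,345,10):
    r=np.nonzero(ml[:,u])[0]; print(u,r.min(),(totool(s,ray(C,u,r.min()-.5,.0235))*10).round(1)[:2])
for v in (285,300,315,340):
    dark=np.nonzero((im[v].max(-1)<70)&(T[v,:,2]<12))[0]; rr=[u for u in range(250,385) if abs(T[v,u,2]-T[v,316,2])<2.5]; print(v,rr[0],rr[-1],T[v,rr[0]].round(1),T[v,rr[-1]].round(1))
```

```text
255 [ -3.5   1.9 103.8] [117 119 131]
265 [-10.2   1.9 103.2] [ 94  95 107]
275 [18.7  1.9 18.8] [43 47 50]
285 [18.4  1.9  9.5] [39 44 45]
295 [14.1  1.9  9.6] [41 43 45]
305 [9.6 1.9 9.9] [49 47 52]
315 [5.1 1.8 9.9] [42 43 44]
325 [ 0.3  1.8 10.4] [44 44 48]
335 [-3.7  1.8  9.5] [41 43 48]
345 [-8.3  1.8  9.2] [44 44 49]
355 [-13.5   1.8   9.8] [46 47 53]
365 [-18.5   1.8  10. ] [52 52 60]
375 [-62.1   1.8  60.6] [52 57 66]
(290, 226, 56, 38) ((317.5, 244.5), (37.0, 55.0), 90.0)
230 [array([ 13.4, -14.7]), array([13.4, 20.4])]
238 [array([  8.2, -14.8]), array([ 8.2, 20.5])]
246 [array([  2.9, -14.3]), array([ 2.8, 20.6])]
254 [array([ -2.5, -14.4]), array([-2.6, 20.1])]
295 227 [ 15.7 -11.2]
305 226 [16.4 -5. ]
315 226 [16.3  1.3]
325 226 [16.3  7.5]
335 226 [16.3 13.8]
285 265 367 [ 19.  -17.8   8.3] [18.7 21.6  8.9]
300 264 367 [ 13.6 -18.1   6.4] [13.6 21.4  6.1]
315 267 365 [  5.8 -17.6   8.7] [ 5.7 21.3  8.8]
340 266 365 [ -3.4 -17.9   5.3] [-3.3 21.2  5. ]
```

Call:
{"name": "jog_arm", "arguments": {
  "targets": [
    {"fingers": 3.0, "tx": 0, "ty": 0.1, "tz": 3, "ax": 0, "ay": 0, "az": 0},
    {"fingers": 3.0, "tx": 0, "ty": 0.1, "tz": 5.5, "ax": 0, "ay": 0, "az": 0},
    {"fingers": 3.0, "tx": 0, "ty": 0.1, "tz": 6.4, "ax": 0, "ay": 0, "az": 0},
    {"fingers": 3.0, "tx": 0, "ty": 0.1, "tz": 6.7, "ax": 0, "ay": 0, "az": 0},
    {"fingers": 3.0, "tx": 0, "ty": 0.1, "tz": 6.9, "ax": 0, "ay": 0, "az": 0},
    {"fingers": 3.0, "tx": 0, "ty": 0.1, "tz": 7.1, "ax": 0, "ay": 0, "az": 0},
    {"fingers": 3.0, "tx": 0, "ty": 0.1, "tz": 7.1, "ax": 0, "ay": 0, "az": 0}
  ]
}}

```text
t: 4.25
position: [0.4424, 0.1367, 0.0557]
orientation: [0.0, 0.157, 0.988, 0.0]
ft_force: [-0.6, -0.6, -1.2]
width: 0.457
gripper_force: 31.1
```

Call:
{"name": "jog_arm", "arguments": {
  "targets": [
    {"fingers": 3.0, "tx": 0, "ty": 0, "tz": 0.2, "ax": 0, "ay": 0, "az": 0},
    {"fingers": 3.0, "tx": 0, "ty": 0, "tz": 0.35, "ax": 0, "ay": 0, "az": 0},
    {"fingers": 3.0, "tx": 0, "ty": 0, "tz": 0.45, "ax": 0, "ay": 0, "az": 0},
    {"fingers": 3.0, "tx": 0, "ty": 0, "tz": 0.45, "ax": 0, "ay": 0, "az": 0}
  ]
}}

```text
t: 4.75
position: [0.4423, 0.1366, 0.0513]
orientation: [0.0, 0.157, 0.988, 0.0]
ft_force: [-2.0, -1.5, 5.3]
width: 0.459
gripper_force: 31.7
```

Call:
{"name": "jog_arm", "arguments": {
  "targets": [
    {"fingers": 6.5, "tx": 0, "ty": 0, "tz": 0, "ax": 0, "ay": 0, "az": 0},
    {"fingers": 6.5, "tx": 0, "ty": 0, "tz": 0, "ax": 0, "ay": 0, "az": 0},
    {"fingers": 6.5, "tx": 0, "ty": 0, "tz": 0, "ax": 0, "ay": 0, "az": 0},
    {"fingers": 6.5, "tx": 0, "ty": 0, "tz": -4, "ax": 0, "ay": 0, "az": 0},
    {"fingers": 6.5, "tx": 0, "ty": 0, "tz": -9, "ax": 0, "ay": 0, "az": 0},
    {"fingers": 6.5, "tx": 0, "ty": 0, "tz": -12, "ax": 0, "ay": 0, "az": 0},
    {"fingers": 3, "tx": 0, "ty": 0, "tz": -12, "ax": 0, "ay": 0, "az": 0}
  ]
}}

```text
t: 5.62
position: [0.444, 0.1371, 0.1732]
orientation: [0.003, 0.157, 0.988, 0.001]
ft_force: [-0.0, 0.1, -0.5]
width: 0.565
gripper_force: 0.0
```

Run:
```python
from h import *
im,d,C,s=look('wrist'); save(im,'w4.png'); np.save('w4.npy',d)
P=pts(C,d); Rm=q2m(s['orientation']);print(s['t'],s['position'],Rm.round(3))
m,r=blob(P,(.443,.136),.036,.055,.04); print('hs',m.sum(),r,np.percentile(P[m][:,2],[10,50,90]))
m,r=blob(P,(.48,.07),.066,.078,.1); print('bar',m.sum(),r)
hsv=cv2.cvtColor(im,cv2.COLOR_RGB2HSV); k=(hsv[...,0]>12)&(hsv[...,0]<30)&(hsv[...,1]>110)
m,r=blob(np.where(k[...,None],P,-9),(.47,.05),.1,.125,.04); print('knob',m.sum(),r,np.percentile(P[m][:,2],[10,50,90]))
ti,td,TC,_=look('top'); Q=pts(TC,td); hs=cv2.cvtColor(ti,cv2.COLOR_RGB2HSV); 
for n,uv in [('pivot',(274,246))]: print(Q[uv[1],uv[0]])
```

```text
5.625 [0.44403284 0.13712533 0.17318281] [[-0.951  0.31   0.006]
 [ 0.31   0.951  0.001]
 [-0.005  0.003 -1.   ]]
hs 2634 ((442.5945739746094, 138.05563354492188), (39.89366912841797, 38.13432312011719), 71.724853515625) [0.037455   0.04247573 0.0451858 ]
bar 4273 ((486.84320068359375, 68.23664855957031), (137.08213806152344, 43.59697341918945), 65.47230529785156)
knob 744 ((467.47216796875, 49.92549514770508), (13.983583450317383, 26.170238494873047), 27.739749908447266) [0.10937664 0.11098997 0.11177271]
[0.40992578 0.09327251 0.53620227]
```

View pics/w4.png

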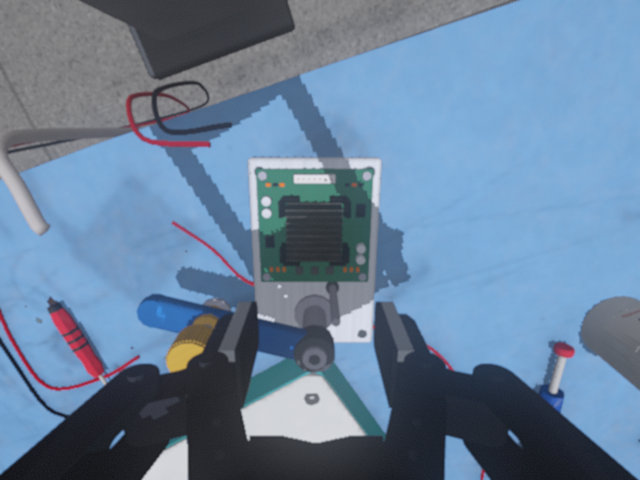

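The heatsink sits square between the guides at (314,234). Depth puts its top level with a clamped-ready height of about 45 mm, and the blue arm is clear. I'll work out the swing path next.

```bash
cat > path.py <<'E'
from h import *
s=arm.get_state(); Rm=q2m(s['orientation']); a0=np.degrees(np.arctan2(Rm[1,1],Rm[0,1])); p=np.array(s['position'])
ya=np.radians(a0); ax=np.array([[-np.sin(ya),np.cos(ya),0],[np.cos(ya),np.sin(ya),0],[0,0,-1]])
e=lambda d:np.array([np.cos(np.radians(d)),np.sin(np.radians(d)),0])
def row(th,off,z,rad=.108):
    t=np.array([.514,.113,z])+rad*e(162+th)-off*e(72+th)
    print(th,off,'tx,ty,tz',(ax@(t-p)*100).round(1),'az',round(a0-72-th,1),'xy',t.round(3))
E
python3 - <<'E'
from path import *
print(s['joint_pos'].round(2),s['position'],a0)
row(73,.045,.173);row(73,.045,.072);row(73,.03,.072)
for th in range(65,-1,-8): row(th,.026,.072)
E
```

```text
[ 0.21  0.23  1.84 -0.    1.07 -1.05] [0.44178199 0.13660485 0.17053414] 71.94263584078567
73 0.045 tx,ty,tz [ -8.8 -11.6  -0.2] az -73.1 xy [ 0.489 -0.001  0.173]
73 0.045 tx,ty,tz [ -8.8 -11.6   9.9] az -73.1 xy [ 0.489 -0.001  0.072]
73 0.03 tx,ty,tz [ -7.3 -11.2   9.9] az -73.1 xy [0.477 0.007 0.072]
65 0.026 tx,ty,tz [ -5.4 -10.9   9.9] az -65.1 xy [0.459 0.016 0.072]
57 0.026 tx,ty,tz [ -3.9 -10.5   9.9] az -57.1 xy [0.446 0.025 0.072]
49 0.026 tx,ty,tz [-2.5 -9.9  9.9] az -49.1 xy [0.435 0.035 0.072]
41 0.026 tx,ty,tz [-1.2 -9.1  9.9] az -41.1 xy [0.425 0.047 0.072]
33 0.026 tx,ty,tz [ 0.  -8.1  9.9] az -33.1 xy [0.416 0.06  0.072]
25 0.026 tx,ty,tz [ 1.1 -6.9  9.9] az -25.1 xy [0.41  0.074 0.072]
17 0.026 tx,ty,tz [ 2.  -5.7  9.9] az -17.1 xy [0.406 0.089 0.072]
9 0.026 tx,ty,tz [ 2.7 -4.3  9.9] az -9.1 xy [0.403 0.104 0.072]
1 0.026 tx,ty,tz [ 3.2 -2.8  9.9] az -1.1 xy [0.403 0.12  0.072]
```

Call:
{"name": "jog_arm", "arguments": {
  "targets": [
    {"fingers": 0, "tx": -3, "ty": -4, "tz": 0, "ax": 0, "ay": 0, "az": -10},
    {"fingers": 0, "tx": -6, "ty": -8, "tz": 0, "ax": 0, "ay": 0, "az": -20},
    {"fingers": 0, "tx": -8.8, "ty": -11.6, "tz": 0, "ax": 0, "ay": 0, "az": -30},
    {"fingers": 0, "tx": -8.8, "ty": -11.6, "tz": 0, "ax": 0, "ay": 0, "az": -40},
    {"fingers": 0, "tx": -8.8, "ty": -11.6, "tz": 0, "ax": 0, "ay": 0, "az": -50},
    {"fingers": 0, "tx": -8.8, "ty": -11.6, "tz": 0, "ax": 0, "ay": 0, "az": -60},
    {"fingers": 0, "tx": -8.8, "ty": -11.6, "tz": 0, "ax": 0, "ay": 0, "az": -70},
    {"fingers": 0, "tx": -8.8, "ty": -11.6, "tz": 2, "ax": 0, "ay": 0, "az": -73},
    {"fingers": 0, "tx": -8.8, "ty": -11.6, "tz": 5, "ax": 0, "ay": 0, "az": -73},
    {"fingers": 0, "tx": -8.8, "ty": -11.6, "tz": 8, "ax": 0, "ay": 0, "az": -73},
    {"fingers": 0, "tx": -8.8, "ty": -11.6, "tz": 9.9, "ax": 0, "ay": 0, "az": -73},
    {"fingers": 0, "tx": -8.8, "ty": -11.6, "tz": 9.9, "ax": 0, "ay": 0, "az": -73}
  ]
}}

```text
t: 7.22
position: [0.4871, -0.0007, 0.069]
orientation: [-0.003, -0.461, 0.887, 0.002]
ft_force: [-0.3, -0.2, 1.2]
width: -0.002
gripper_force: 0.0
```

Run:
```python
from path import *
print(s['joint_pos'].round(2),s['position'],a0,s['ft_force'],s['width'])
row(73,.03,.072)
for th in range(65,-1,-8): row(th,.026,.072)
row(-3,.026,.072)
```

```text
[-0.09  0.41  1.91 -0.    0.83 -2.62] [ 0.48707984 -0.00067008  0.06896004] 144.93763106743336 [-0.34550761 -0.16250325  1.2342621 ] -0.0015921515017037016
73 0.03 tx,ty,tz [-0.1  1.3 -0.3] az -0.1 xy [0.477 0.007 0.072]
65 0.026 tx,ty,tz [ 0.2  3.2 -0.3] az 7.9 xy [0.459 0.016 0.072]
57 0.026 tx,ty,tz [ 0.2  4.8 -0.3] az 15.9 xy [0.446 0.025 0.072]
49 0.026 tx,ty,tz [ 0.1  6.3 -0.3] az 23.9 xy [0.435 0.035 0.072]
41 0.026 tx,ty,tz [-0.3  7.8 -0.3] az 31.9 xy [0.425 0.047 0.072]
33 0.026 tx,ty,tz [-0.9  9.3 -0.3] az 39.9 xy [0.416 0.06  0.072]
25 0.026 tx,ty,tz [-1.7 10.6 -0.3] az 47.9 xy [0.41  0.074 0.072]
17 0.026 tx,ty,tz [-2.6 11.8 -0.3] az 55.9 xy [0.406 0.089 0.072]
9 0.026 tx,ty,tz [-3.8 12.9 -0.3] az 63.9 xy [0.403 0.104 0.072]
1 0.026 tx,ty,tz [-5.  13.8 -0.3] az 71.9 xy [0.403 0.12  0.072]
-3 0.026 tx,ty,tz [-5.7 14.2 -0.3] az 75.9 xy [0.404 0.127 0.072]
```

Call:
{"name": "jog_arm", "arguments": {
  "targets": [
    {"fingers": 0, "tx": -0.1, "ty": 1.3, "tz": -0.3, "ax": 0, "ay": 0, "az": 0},
    {"fingers": 0, "tx": 0.2, "ty": 3.2, "tz": -0.3, "ax": 0, "ay": 0, "az": 8},
    {"fingers": 0, "tx": 0.2, "ty": 4.8, "tz": -0.3, "ax": 0, "ay": 0, "az": 16},
    {"fingers": 0, "tx": 0.1, "ty": 6.3, "tz": -0.3, "ax": 0, "ay": 0, "az": 24},
    {"fingers": 0, "tx": -0.3, "ty": 7.8, "tz": -0.3, "ax": 0, "ay": 0, "az": 32},
    {"fingers": 0, "tx": -0.9, "ty": 9.3, "tz": -0.3, "ax": 0, "ay": 0, "az": 40},
    {"fingers": 0, "tx": -1.7, "ty": 10.6, "tz": -0.3, "ax": 0, "ay": 0, "az": 48},
    {"fingers": 0, "tx": -2.6, "ty": 11.8, "tz": -0.3, "ax": 0, "ay": 0, "az": 56},
    {"fingers": 0, "tx": -3.5, "ty": 12.6, "tz": -0.3, "ax": 0, "ay": 0, "az": 62},
    {"fingers": 0, "tx": -3.5, "ty": 12.6, "tz": -0.3, "ax": 0, "ay": 0, "az": 62}
  ]
}}

```text
t: 8.48
position: [0.4065, 0.101, 0.0757]
orientation: [0.001, 0.06, 0.998, 0.0]
ft_force: [0.9, -0.8, 0.5]
width: -0.004
gripper_force: 0.0
```

Run:
```python
from path import *
print(s['joint_pos'].round(2),s['position'],a0,s['ft_force'],s['width'])
for th in (7,3,0,-3): row(th,.026,.072)
im,d,C,_=look('top'); P=pts(C,d)
hsv=cv2.cvtColor(im,cv2.COLOR_RGB2HSV); k=(hsv[...,0]>12)&(hsv[...,0]<30)&(hsv[...,1]>110)
m,r=blob(np.where(k[...,None],P,-9),(.45,.12),.09,.125,.07); print('knob',m.sum(),r)
```

```text
[ 0.14  0.32  2.05  0.    0.77 -1.31] [0.40648024 0.10095639 0.07571759] 83.1031630720019 [ 0.93805644 -0.76769729  0.48455473] -0.0035268205041778756
7 0.026 tx,ty,tz [0.4 0.7 0.4] az 4.1 xy [0.403 0.108 0.072]
3 0.026 tx,ty,tz [0.5 1.4 0.4] az 8.1 xy [0.403 0.116 0.072]
0 0.026 tx,ty,tz [0.6 2.  0.4] az 11.1 xy [0.403 0.122 0.072]
-3 0.026 tx,ty,tz [0.6 2.6 0.4] az 14.1 xy [0.404 0.127 0.072]
knob 0 ((0.0, 0.0), (0.0, 0.0), 0.0)
```

Call:
{"name": "jog_arm", "arguments": {
  "targets": [
    {"fingers": 0, "tx": 0.3, "ty": 0.7, "tz": 0.3, "ax": 0, "ay": 0, "az": 4},
    {"fingers": 0, "tx": 0.4, "ty": 1.1, "tz": 0.3, "ax": 0, "ay": 0, "az": 7},
    {"fingers": 0, "tx": 0.5, "ty": 1.5, "tz": 0.3, "ax": 0, "ay": 0, "az": 11},
    {"fingers": 0, "tx": 0.5, "ty": 1.8, "tz": 0.3, "ax": 0, "ay": 0, "az": 11},
    {"fingers": 0, "tx": 0.5, "ty": 1.8, "tz": 0.3, "ax": 0, "ay": 0, "az": 11}
  ]
}}

```text
t: 9.15
position: [0.4042, 0.1186, 0.072]
orientation: [0.0, 0.156, 0.988, 0.0]
ft_force: [-0.6, -0.5, -0.4]
width: 0.001
gripper_force: 0.0
```

Now small steps along the closing direction, feeling for the stop.

Call:
{"name": "jog_arm", "arguments": {
  "targets": [
    {"fingers": 0, "tx": 0, "ty": 0.2, "tz": 0, "ax": 0, "ay": 0, "az": 0},
    {"fingers": 0, "tx": 0, "ty": 0.4, "tz": 0, "ax": 0, "ay": 0, "az": 0},
    {"fingers": 0, "tx": 0, "ty": 0.5, "tz": 0, "ax": 0, "ay": 0, "az": 0},
    {"fingers": 0, "tx": 0, "ty": 0.5, "tz": 0, "ax": 0, "ay": 0, "az": 0}
  ]
}}

```text
t: 9.65
position: [0.4054, 0.1232, 0.0718]
orientation: [-0.0, 0.157, 0.988, -0.0]
ft_force: [-1.3, -2.3, 1.3]
width: 0.004
gripper_force: 1.2
```

Run:
```python
from h import *
for n in ('top','scene'):
    im,d,C,s=look(n); P=pts(C,d); save(im,n+'5.png')
    m=(P[...,2]>.066)&(P[...,2]<.078)&(np.hypot(P[...,0]-.46,P[...,1]-.13)<.09)
    hsv=cv2.cvtColor(im,cv2.COLOR_RGB2HSV); m&=(hsv[...,0]>95)&(hsv[...,0]<125)&(hsv[...,1]>140)
    q=P[m]; print(n,m.sum()); 
    if m.sum()>20: print(cv2.minAreaRect((q[:,:2]*1000).astype(np.float32)))
```

```text
top 0
scene 43
((447.4200744628906, 138.50767517089844), (15.691218376159668, 102.15431213378906), 66.80532836914062)
```

Call:
{"name": "jog_arm", "arguments": {
  "targets": [
    {"fingers": 0, "tx": 0, "ty": 0.1, "tz": 0, "ax": 0, "ay": 0, "az": 0},
    {"fingers": 0, "tx": 0, "ty": 0.2, "tz": 0, "ax": 0, "ay": 0, "az": 0},
    {"fingers": 0, "tx": 0, "ty": 0.2, "tz": 0, "ax": 0, "ay": 0, "az": 0}
  ]
}}

```text
t: 10.12
position: [0.4054, 0.1235, 0.0717]
orientation: [-0.001, 0.156, 0.988, -0.002]
ft_force: [-1.4, -11.5, 3.8]
width: -0.002
gripper_force: 5.3
```

It reads 11.5 N with no movement, so the arm is on its stop. I'll back off, rise, and turn the wrist back to leave the most room for turning the screw.

Call:
{"name": "jog_arm", "arguments": {
  "targets": [
    {"fingers": 0, "tx": 0, "ty": -2, "tz": 0, "ax": 0, "ay": 0, "az": 0},
    {"fingers": 0, "tx": 0, "ty": -3, "tz": -5, "ax": 0, "ay": 0, "az": 0},
    {"fingers": 0, "tx": 0, "ty": -3, "tz": -10, "ax": 0, "ay": 0, "az": -8},
    {"fingers": 5.5, "tx": -2, "ty": 0, "tz": -13, "ax": 0, "ay": 0, "az": -18},
    {"fingers": 5.5, "tx": -3.1, "ty": 2.4, "tz": -13, "ax": 0, "ay": 0, "az": -28},
    {"fingers": 5.5, "tx": -3.1, "ty": 2.4, "tz": -13, "ax": 0, "ay": 0, "az": -38},
    {"fingers": 5.5, "tx": -3.1, "ty": 2.4, "tz": -13, "ax": 0, "ay": 0, "az": -48},
    {"fingers": 5.5, "tx": -3.1, "ty": 2.4, "tz": -13, "ax": 0, "ay": 0, "az": -58},
    {"fingers": 5.5, "tx": -3.1, "ty": 2.4, "tz": -13, "ax": 0, "ay": 0, "az": -68},
    {"fingers": 5.5, "tx": -3.1, "ty": 2.4, "tz": -13, "ax": 0, "ay": 0, "az": -78},
    {"fingers": 5.5, "tx": -3.1, "ty": 2.4, "tz": -13, "ax": 0, "ay": 0, "az": -84},
    {"fingers": 5.5, "tx": -3.1, "ty": 2.4, "tz": -13, "ax": 0, "ay": 0, "az": -84}
  ]
}}

```text
t: 11.62
position: [0.4434, 0.1389, 0.2018]
orientation: [0.0, -0.544, 0.839, 0.0]
ft_force: [-1.3, -0.3, 0.3]
width: 0.641
gripper_force: 0.0
```

Run:
```python
from h import *
im,d,C,s=look('wrist'); save(im,'w6.png')
P=pts(C,d); print(s['t'],s['position'],s['joint_pos'].round(2),s['width'],s['ft_torque'])
hsv=cv2.cvtColor(im,cv2.COLOR_RGB2HSV)
k=(hsv[...,0]>12)&(hsv[...,0]<30)&(hsv[...,1]>110)
m,r=blob(np.where(k[...,None],P,-9),(.443,.136),.1,.125,.03); z=np.median(P[m][:,2]); print('knob',m.sum(),r,z)
v,u=np.nonzero(m); c=ray(C,(u.min()+u.max())/2,(v.min()+v.max())/2,z); print(u.min(),u.max(),v.min(),v.max(),c,totool(s,c))
ti,td,TC,_=look('top'); Q=pts(TC,td); hs=cv2.cvtColor(ti,cv2.COLOR_RGB2HSV); k=(hs[...,0]>12)&(hs[...,0]<30)&(hs[...,1]>110)
b=(hsv[...,0]>95)&(hsv[...,0]<125)&(hsv[...,1]>140)
m,r=blob(np.where(b[...,None],P,-9),(.45,.136),.066,.078,.1); print('bar',m.sum(),r)
```

```text
11.625 [0.44344207 0.13887915 0.20184732] [ 0.21  0.2   1.79  0.    1.15 -2.51] 0.6406770183890405 [-0.02243012 -0.00417769 -0.00144092]
knob 496 ((444.90960693359375, 131.26947021484375), (15.21889591217041, 22.625816345214844), 78.34669494628906) 0.11118920708696406
291 328 231 260 [0.44461109 0.13226549 0.11118921] [ 0.56445966 -0.37475524  9.06537102]
bar 3199 ((451.2558288574219, 134.96112060546875), (21.451465606689453, 110.15152740478516), 71.93521881103516)
```

View pics/w6.png

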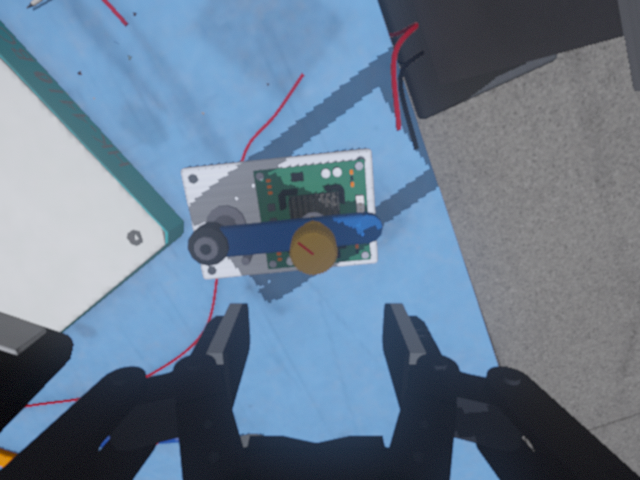

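The arm lies shut over the heatsink. The knob's top disc is at about (314,248), and the bar is parallel to the board at 71.9 degrees. One precise ray will give the knob's position.

Run:
```python
from h import *
im=cv2.imread('pics/w6.png')[...,::-1]; hsv=cv2.cvtColor(im,cv2.COLOR_RGB2HSV); s=arm.get_state(); C=cam('wrist',s)
k=((hsv[...,0]>10)&(hsv[...,0]<32)&(hsv[...,1]>90)).astype(np.uint8); k[:,:280]=0;k[:,350:]=0;k[:205]=0;k[285:]=0
c=max(cv2.findContours(k,0,1)[0],key=cv2.contourArea); print(cv2.boundingRect(c),cv2.minEnclosingCircle(c))
u,v=cv2.minEnclosingCircle(c)[0]
for z in (.108,.113): p=ray(C,u,v,z); print(p,totool(s,p))
print('expected',totool(s,[.4425,.1365,.1]))
```

```text
(290, 222, 45, 51) ((312.5, 247.05999755859375), 25.18448829650879)
[0.44373188 0.13470612 0.108     ] [ 0.35745447 -0.19782724  9.38204118]
[0.44299185 0.13316783 0.113     ] [ 0.52781701 -0.19337489  8.88194463]
expected [ 0.24467148 -0.01185405 10.18207212]
```

Call:
{"name": "jog_arm", "arguments": {
  "targets": [
    {"fingers": 5.5, "tx": 0.3, "ty": -0.15, "tz": 4, "ax": 0, "ay": 0, "az": 0},
    {"fingers": 5.5, "tx": 0.3, "ty": -0.15, "tz": 7.5, "ax": 0, "ay": 0, "az": 0},
    {"fingers": 5.5, "tx": 0.3, "ty": -0.15, "tz": 10.1, "ax": 0, "ay": 0, "az": 0},
    {"fingers": 5.5, "tx": 0.3, "ty": -0.15, "tz": 10.1, "ax": 0, "ay": 0, "az": 0},
    {"fingers": 5.5, "tx": 0.3, "ty": -0.15, "tz": 10.1, "ax": 0, "ay": 0, "az": 0}
  ]
}}

```text
t: 12.35
position: [0.4441, 0.1354, 0.1015]
orientation: [0.001, -0.544, 0.839, -0.0]
ft_force: [-0.1, 0.0, -0.5]
width: 0.641
gripper_force: 0.0
```

Run:
```python
from h import *
im,d,C,s=look('wrist'); print(s['t'],s['position'],s['ft_force'].round(2),s['ft_torque'].round(4),s['width'])
P=pts(C,d); T=(P-s['position'])@q2m(s['orientation'])*1000
save(im[150:480,160:480],'w7.png')
hsv=cv2.cvtColor(im,cv2.COLOR_RGB2HSV)
k=((hsv[...,0]>10)&(hsv[...,0]<32)&(hsv[...,1]>90)&(abs(T[...,0])<30)&(abs(T[...,1])<30)).astype(np.uint8)
c=max(cv2.findContours(k,0,1)[0],key=cv2.contourArea); print(cv2.boundingRect(c),cv2.minEnclosingCircle(c))
print(np.percentile(T[k>0],[2,50,98],axis=0).round(1))
```

```text
12.35 [0.44407537 0.13535123 0.10150525] [-0.07  0.04 -0.54] [-0.0408 -0.0021 -0.0229] 0.6408204466900372
(278, 285, 78, 102) ((317.1228942871094, 335.5335998535156), 50.70161437988281)
[[-12.2 -12.2 -10.7]
 [  4.3   0.4  -9.3]
 [ 11.9  12.5  26.9]]
```

View pics/w7.png

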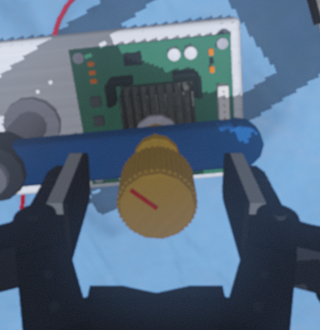

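The knob sits centred between the jaws at about (157,190) in the crop. I'll close gently.

Call:
{"name": "jog_arm", "arguments": {
  "targets": [
    {"fingers": 2.2, "tx": 0, "ty": 0, "tz": 0, "ax": 0, "ay": 0, "az": 0},
    {"fingers": 2.2, "tx": 0, "ty": 0, "tz": 0, "ax": 0, "ay": 0, "az": 0},
    {"fingers": 2.2, "tx": 0, "ty": 0, "tz": 0, "ax": 0, "ay": 0, "az": 0},
    {"fingers": 2.2, "tx": 0, "ty": 0, "tz": 0, "ax": 0, "ay": 0, "az": 0},
    {"fingers": 2.2, "tx": 0, "ty": 0, "tz": 0, "ax": 0, "ay": 0, "az": 0}
  ],
  "squeeze": 25
}}

```text
t: 13.02
position: [0.4439, 0.1354, 0.1018]
orientation: [0.001, -0.544, 0.839, -0.0]
ft_force: [-0.9, 0.8, 6.3]
width: 0.316
gripper_force: 25.4
```

```bash
cat > st.py <<'E'
from h import *
s=arm.get_state(); Rm=q2m(s['orientation']); print(round(s['t'],2),s['position'].round(4),'y',round(np.degrees(np.arctan2(Rm[1,1],Rm[0,1])),1),'F',s['ft_force'].round(1),'M',s['ft_torque'].round(3),'Ftool',(Rm.T@s['ft_force']).round(1),'w',round(s['width']*8.54,2),round(s['gripper_force'],1),'j6',s['joint_pos'][5].round(2),s['effort'][5].round(4))
E
python3 st.py
```

```text
13.03 [0.4439 0.1354 0.1018] y 155.9 F [-0.9  0.8  6.3] M [ 0.121  0.175 -0.008] Ftool [-0.4  1.2 -6.3] w 2.7 25.4 j6 -2.52 -0.0089
```

Call:
{"name": "jog_arm", "arguments": {
  "targets": [
    {"fingers": 2.2, "tx": 0, "ty": 0, "tz": 0.05, "ax": 0, "ay": 0, "az": 8},
    {"fingers": 2.2, "tx": 0, "ty": 0, "tz": 0.08, "ax": 0, "ay": 0, "az": 16},
    {"fingers": 2.2, "tx": 0, "ty": 0, "tz": 0.12, "ax": 0, "ay": 0, "az": 24},
    {"fingers": 2.2, "tx": 0, "ty": 0, "tz": 0.16, "ax": 0, "ay": 0, "az": 32},
    {"fingers": 2.2, "tx": 0, "ty": 0, "tz": 0.2, "ax": 0, "ay": 0, "az": 40}
  ]
}}

```text
t: 13.65
position: [0.4435, 0.1356, 0.0997]
orientation: [0.001, -0.222, 0.975, 0.0]
ft_force: [-2.2, 2.3, 6.3]
width: 0.319
gripper_force: 25.5
```

```bash
for i in 1; do python3 st.py; done
```

```text
13.65 [0.4435 0.1356 0.0997] y 115.7 F [-2.2  2.3  6.3] M [0.275 0.29  0.013] Ftool [ 1.   3.1 -6.3] w 2.72 25.5 j6 -1.81 -1.1628
```

Call:
{"name": "jog_arm", "arguments": {
  "targets": [
    {"fingers": 2.2, "tx": 0, "ty": 0, "tz": 0.04, "ax": 0, "ay": 0, "az": 8},
    {"fingers": 2.2, "tx": 0, "ty": 0, "tz": 0.08, "ax": 0, "ay": 0, "az": 16},
    {"fingers": 2.2, "tx": 0, "ty": 0, "tz": 0.08, "ax": 0, "ay": 0, "az": 16}
  ]
}}

```text
t: 14.02
position: [0.4433, 0.1355, 0.0988]
orientation: [0.0, -0.086, 0.996, 0.0]
ft_force: [-1.4, 1.4, 6.4]
width: 0.314
gripper_force: 25.5
```

```bash
python3 st.py
```

```text
14.03 [0.4433 0.1355 0.0988] y 99.9 F [-1.4  1.4  6.4] M [0.128 0.331 0.002] Ftool [ 1.2  1.7 -6.4] w 2.68 25.5 j6 -1.54 0.3097
```

Call:
{"name": "jog_arm", "arguments": {
  "targets": [
    {"fingers": 2.2, "tx": 0, "ty": 0, "tz": 0.04, "ax": 0, "ay": 0, "az": 7},
    {"fingers": 2.2, "tx": 0, "ty": 0, "tz": 0.08, "ax": 0, "ay": 0, "az": 14},
    {"fingers": 2.2, "tx": 0, "ty": 0, "tz": 0.08, "ax": 0, "ay": 0, "az": 14}
  ]
}}

```text
t: 14.4
position: [0.4434, 0.1357, 0.0986]
orientation: [0.0, 0.036, 0.999, 0.001]
ft_force: [-2.9, 2.2, 12.0]
width: 0.316
gripper_force: 26.0
```

```bash
python3 st.py
```

```text
14.4 [0.4434 0.1357 0.0986] y 85.9 F [-2.9  2.2 12. ] M [ 0.139  0.556 -0.014] Ftool [  3.   2. -12.] w 2.7 26.0 j6 -1.29 0.2903
```

Call:
{"name": "jog_arm", "arguments": {
  "targets": [
    {"fingers": 2.2, "tx": 0, "ty": 0, "tz": 0, "ax": 0, "ay": 0, "az": 6},
    {"fingers": 2.2, "tx": 0, "ty": 0, "tz": 0, "ax": 0, "ay": 0, "az": 12},
    {"fingers": 2.2, "tx": 0, "ty": 0, "tz": 0, "ax": 0, "ay": 0, "az": 12}
  ]
}}

```text
t: 14.78
position: [0.4434, 0.1358, 0.0986]
orientation: [0.0, 0.14, 0.99, 0.001]
ft_force: [-3.8, 2.0, 11.2]
width: 0.319
gripper_force: 25.9
```

```bash
python3 st.py
```

```text
14.78 [0.4434 0.1358 0.0986] y 73.9 F [-3.8  2.  11.2] M [ 0.307  0.519 -0.009] Ftool [  4.2   0.9 -11.2] w 2.73 25.9 j6 -1.08 0.2821
```

Run:
```python
from h import *
def red(im):
    hsv=cv2.cvtColor(im,cv2.COLOR_RGB2HSV); m=((hsv[...,0]<6)|(hsv[...,0]>172))&(hsv[...,1]>120)&(hsv[...,2]>60)
    m[:,:270]=0;m[:,365:]=0;m[:290]=0;m[400:]=0
    v,u=np.nonzero(m); c=np.stack([u,v],1).astype(np.float32); vx,vy,x,y=cv2.fitLine(c,2,0,.01,.01).ravel(); return len(u),np.degrees(np.arctan2(vy,vx)).round(1),x,y
w6=np.full((480,640,3),255,np.uint8); w6[150:480,160:480]=cv2.imread('pics/w7.png')[...,::-1]
print(red(w6))
im,d,C,s=look('wrist'); print(red(im)); save(im[150:480,160:480],'w8.png')
M=[]
for i in range(6): arm.capture('top'); x=arm.get_state(); M.append(np.r_[x['ft_torque'][2],x['ft_force'][2]])
print(np.round(M,3))
```

```text
(110, np.float32(35.1), np.float32(303.54544), np.float32(348.9818))
(80, np.float32(35.0), np.float32(302.975), np.float32(346.65))
[[ 0.031 11.479]
 [ 0.037 10.661]
 [ 0.044 12.451]
 [ 0.029 11.158]
 [ 0.059 11.118]
 [ 0.063 11.17 ]]
```

View pics/w8.png

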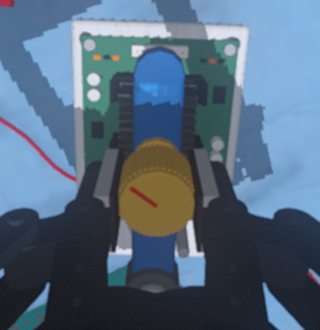

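The red mark keeps its place in the gripper's view, at about (143,197), so the knob is turning with the jaws. The torque reading is noisy, so I'll average it.

```bash
cat > avg.py <<'E'
from h import *
M=[]
for i in range(12): arm.capture('top'); x=arm.get_state(); M.append(np.r_[x['ft_torque'][2],x['ft_force'],x['effort'][5],x['joint_pos'][5]])
M=np.array(M); print(round(x['t'],2),'Mz %.4f +- %.4f'%(M[:,0].mean(),M[:,0].std()/12**.5),'F',M[:,1:4].mean(0).round(2),'eff',M[:,4].mean().round(4),M[:,4].std().round(4),'j6',M[-1,5].round(3),x['position'].round(4),x['width'].round(3))
E
python3 avg.py
```

```text
Traceback (most recent call last):
  File "avg.py", line 4, in <module>
    M=np.array(M); print(round(x['t'],2),'Mz %.4f +- %.4f'%(M[:,0].mean(),M[:,0].std()/12**.5),'F',M[:,1:4].mean(0).round(2),'eff',M[:,4].mean().round(4),M[:,4].std().round(4),'j6',M[-1,5].round(3),x['position'].round(4),x['width'].round(3))
                                                                                                                                                                                                                             ^^^^^^^^^^^^^^^^
AttributeError: 'float' object has no attribute 'round'
```

```bash
sed -i "s/,x\['width'\].round(3)//" avg.py; python3 avg.py
```

```text
16.32 Mz 0.0407 +- 0.0101 F [-3.11  2.18 11.49] eff 0.0294 0.0 j6 -1.086 [0.4434 0.1358 0.0985]
```

Call:
{"name": "jog_arm", "arguments": {
  "targets": [
    {"fingers": 2.2, "tx": 0, "ty": 0, "tz": 0, "ax": 0, "ay": 0, "az": 4},
    {"fingers": 2.2, "tx": 0, "ty": 0, "tz": 0.02, "ax": 0, "ay": 0, "az": 8},
    {"fingers": 2.2, "tx": 0, "ty": 0, "tz": 0.02, "ax": 0, "ay": 0, "az": 8}
  ]
}}

```text
t: 16.7
position: [0.4435, 0.1359, 0.0985]
orientation: [0.001, 0.209, 0.978, 0.001]
ft_force: [-3.4, 3.1, 13.0]
width: 0.316
gripper_force: 26.1
```

```bash
python3 avg.py
```

```text
17.3 Mz 0.0753 +- 0.0087 F [-3.52  2.32 12.84] eff 0.0684 0.0095 j6 -0.946 [0.4435 0.1358 0.0985]
```

The J6 effort rose from 0.029 to 0.068 N m over 8°, which matches the contact slope, so the foot has seated. I'll add a small extra turn for margin.

Call:
{"name": "jog_arm", "arguments": {
  "targets": [
    {"fingers": 2.2, "tx": 0, "ty": 0, "tz": 0, "ax": 0, "ay": 0, "az": 3},
    {"fingers": 2.2, "tx": 0, "ty": 0, "tz": 0, "ax": 0, "ay": 0, "az": 3}
  ]
}}

```text
t: 17.55
position: [0.4435, 0.1359, 0.0985]
orientation: [0.0, 0.234, 0.972, 0.001]
ft_force: [-3.3, 2.0, 12.0]
width: 0.32
gripper_force: 26.0
```

```bash
python3 avg.py
```

```text
18.15 Mz 0.0986 +- 0.0087 F [-3.01  2.49 12.74] eff 0.1079 0.007 j6 -0.894 [0.4435 0.1359 0.0985]
```

Snug at about 0.1 N m. I'll release and retreat.

Call:
{"name": "jog_arm", "arguments": {
  "targets": [
    {"fingers": 5.5, "tx": 0, "ty": 0, "tz": 0, "ax": 0, "ay": 0, "az": 0},
    {"fingers": 5.5, "tx": 0, "ty": 0, "tz": 0, "ax": 0, "ay": 0, "az": 0},
    {"fingers": 5.5, "tx": 0, "ty": 0, "tz": 0, "ax": 0, "ay": 0, "az": 0},
    {"fingers": 5.5, "tx": 0, "ty": 0, "tz": -3, "ax": 0, "ay": 0, "az": 0},
    {"fingers": 5.5, "tx": 0, "ty": 0, "tz": -7, "ax": 0, "ay": 0, "az": 0},
    {"fingers": 5.5, "tx": 0, "ty": 0, "tz": -12, "ax": 0, "ay": 0, "az": 0},
    {"fingers": 5.5, "tx": 0, "ty": 0, "tz": -12, "ax": 0, "ay": 0, "az": 0},
    {"fingers": 5.5, "tx": 0, "ty": 0, "tz": -12, "ax": 0, "ay": 0, "az": 0}
  ]
}}

```text
t: 19.15
position: [0.4428, 0.135, 0.2166]
orientation: [-0.0, 0.234, 0.972, -0.0]
ft_force: [-0.2, 0.5, -0.5]
width: 0.64
gripper_force: 0.0
```

Run:
```python
from h import *
im,d,C,s=look('wrist'); P=pts(C,d); print(s['t'],s['position'],s['ft_force'].round(1))
hsv=cv2.cvtColor(im,cv2.COLOR_RGB2HSV); b=(hsv[...,0]>95)&(hsv[...,0]<125)&(hsv[...,1]>140)
m,r=blob(np.where(b[...,None],P,-9),(.45,.136),.066,.078,.1); print('bar',m.sum(),r)
k=(hsv[...,0]>12)&(hsv[...,0]<30)&(hsv[...,1]>110)
m,r=blob(np.where(k[...,None],P,-9),(.443,.136),.09,.125,.03); print('knob top',np.percentile(P[m][:,2],[50,90]))
m,r=blob(P,(.443,.136),.036,.052,.04); print('hs',m.sum(),r,np.percentile(P[m][:,2],[50,95]))
```

```text
19.15 [0.44281959 0.13495686 0.21655982] [-0.2  0.5 -0.5]
bar 1846 ((449.7989196777344, 135.569580078125), (21.678903579711914, 108.61052703857422), 71.83448028564453)
knob top [0.10776924 0.10854385]
hs 572 ((442.8055419921875, 138.06207275390625), (39.90500259399414, 38.467002868652344), 71.43013000488281) [0.0432767 0.0457035]
```

The arm is still shut at 71.8°, the heatsink is flat and the robot is clear, so I'll hand it in.

```bash
python3 -c "
from plant import arm
print(arm.job_done())"
```

```text
the job is handed in; nothing more can be done
None
```

The job is handed in at about 19 s: the heatsink is flat on the chip, the clamp arm is on its stop, and the thumbscrew is snug at about 0.1 N m (roughly 30 N before letting go, estimated from torque). The clamp force after letting go wasn't measured and no verdict came back.

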